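# Stand the reference board on its kickstand against the batten

### The arm

A 6-joint arm with a two-finger parallel gripper is mounted at the origin on the work surface. World frame = base frame: x ahead of the robot, y to its left, z up, the work surface at z = 0. Lengths are in m, angles in degrees, forces in N, time in s.
With the tool pointing down it reaches from about 0.4 to 0.825 m from the base axis. Payload 7 kg.
Tool frame: the origin (TCP) lies on the front face of the gripper's body, between the roots of the fingers; the fingertips stand 66 mm ahead of it and the grasp point (between the pads) lies 47 mm ahead of it; z points along the fingers, y is the line along which they close (so a half turn about z gives the same grasp; the last joint's range is limited). The gripper opens to 88 mm and grips with 3 to 60 N. Pads are 19 mm wide; open, the fingers measure 130 mm over their backs; the gripper's body (78 mm by 193 mm) begins 47 mm behind the grasp point.
Start: joints at [83.486, 20.546, 0.682, 0, -70.136, -16.507], TCP at [0.264, 0.621, 0.292] pointing down, gripper open.
Joint ranges: [-176.03, 176.03], [-82.01, 121.73], [-58.28, 71.71], [-173.87, 95.51], [-174.79, -0.11], [-173.66, 173.66]. Speed limits (degrees/s): [136.94, 136.94, 172.46, 180, 180, 180].

### API

Orientations are given as [roll, pitch, yaw] about the fixed x, y, z axes, in that order (R = Rz(yaw) Ry(pitch) Rx(roll)).
In Python, from plant import ctrl gives the robot as it stands.
- The arm moves only by the tool send_rows, never from a script. Its argument "deltas" is a list of rows, each a list of 2 entries, a list of its own where there are three numbers: the shift along the tool's x, y, z each as a share of 800 mm, from -1 to 1, then the turn about the tool's z as a share of 90 degrees, from -1 to 1. A call has exactly 5 rows; each row is the pose to reach, as a shift and turn from the pose commanded when the call began, along the tool's axes at that moment; what a row does not reach only later rows make up. A row lasts 1/12 s, in which the tool goes at most 41.7 mm and 7.16 degrees, less where a joint would pass 70% of its speed; a pose out of reach is approached as far as the arm can. A call with a number of a shift or a turn outside -1 to 1 is refused whole. A call with a gripper value outside its range is refused whole. "gripper" is the opening, from 0 (shut) to 1 (fully open), set as the call begins (left out, the last holds). The fingers move at their own pace and stop on an object; the grip force is fixed at half the most. Time passes only in rows, so rows that repeat a pose let the fingers close, or fill a call up. It gives the time, the measured TCP pose, the force, the opening and the grip force at its end, in the units of the state.
- ctrl.get_obs(): the state, without advancing time (a new reading comes with each control period).
- ctrl.snapshot(name): name is "side" or "top" or "wrist"; returns a dict with "color" (480x640x3 uint8, red, green, blue), "vertical_fov" (degrees; the focal length in pixels is half the picture's height over the tangent of half this angle, whatever the lens; pixels are square), "cx", "cy" (the principal point, pixels), "k1" (the pictures are not rectified: a ray, as slopes to the right and down, at radius r is drawn at 1 + k1 r^2 times it, then the intrinsics apply), "rvec" (rotation vector, rad) and "tvec" (3), from world to camera coordinates, as OpenCV has them. Camera axes: x right, y down, z forward; pixel columns grow to the right and rows downward; lengths in m; the calibration is good to about 2 mm. A picture is of the moment at which its call begins. There is no depth.
- ctrl.close_job(): hands the job in; it is judged then, once.
Trained networks look in a picture, given as the dict that the camera call returned (one of the last four; its "shot" number tells which), for a name from the list of things; names that differ only in an ending like _2 or _b are one class to them, and where a whole thing is asked for, a point or a joint stands for the part that bears it (a point fixed in the world has none). Each returns a list of dicts, best first, with "conf" (0 to 1); they miss things now and then, are a little off and sometimes report something else, mostly with a low value. They report only what shows in the picture. A call takes as long as a camera call. They do not tell look-alikes from the thing itself.
- ctrl.boxes_of(picture, thing): "xy" ([column, row] as shares, 0 to 1, of the picture: columns of its width, rows of its height, amid what is visible of it).
- ctrl.cut_out(picture, thing): "pixels" (480x640 bool, what is visible of it) and "xy" ([column, row] as shares, 0 to 1, of the picture: columns of its width, rows of its height, amid what is visible of it).
The state is a dict: "clock": time; "joint_pos": joint angles; "qvel": joint speeds; "tau": joint torques, N m; "tool_pos": TCP position; "orientation": TCP orientation; "force": force on the tool from outside, world axes, zero at the start; "moment": the same for the moment, N m; "opening": finger opening in m; "gripper_force": force on a finger pad.
Only numpy, scipy, OpenCV 4.12 (cv2) and the standard library are available. Lean on these libraries where they do the work, as an engineer would, in place of code of your own. Each camera call takes 0.05 s, during which the arm holds its last target. There are 200 camera calls.

### The job

The small reference board is lying face down on the bench. Unfold the leg on its back all the way to its stop, then stand the board upright on its lower edge and that leg, with the whole lower edge square and snug up against the near side of the wooden batten and the leg reaching over to the far side. Let it down gently onto the leg, do not let it fall over, and leave everything else on the bench where it is.

Things in the scene. Friction and masses are not known exactly. Their poses are not given: they have to be found in the camera images.
- board: Loose panel, 130 mm tall, 180 wide, 14 thick, 0.23 to 0.42 kg, lying face down. Origin: centre of the face. +x towards the lower edge (65 mm off), y along the width, +z out of the back (back at z = 14 mm). At the start +z is up, +x roughly away from the robot. Standing on heel and open leg it leans back 22 degrees (z axis 112 degrees from vertical); let go sooner, it falls on its face.
- knob (a point): Centre of the round wooden knob, the grip: ball 30 mm in diameter on a 12 mm neck, 22 mm beyond the middle of the top edge (board x = -87, y = 0, z = 15 mm); at the start nearest the robot, 15 mm above the bench. In a light pinch (20 N) along board y the board can be made to pivot; a firm one (45 N) holds it. Standing, it is 141 mm above the bench and 58 mm beyond the heel. Axes as the board's.
- heel (a point): Middle of the panel's lower edge on the back surface (board x = 65, y = 0, z = 14 mm): the line on which the leaning board stands. Axes as the board's.
- hinge (a point): Middle of the leg's hinge axis, which is parallel to the board's y: board x = -43, y = 0, z = 19 mm, on the back near the top edge. Axes as the board's.
- foot (a point): Centre of the rubber foot rod across the leg's free end: 10 mm in diameter, 44 mm long along y, 98 mm from the hinge axis. The leg is an aluminium bar 22 mm wide, 9 mm thick; folded, it lies on the back (underside 0.5 mm above it), its foot 10 mm short of the lower edge. Leg axes: x from hinge to foot, y as the board's.
- leg (a joint): Opening angle of the leg: 0 = folded flat on the back, 0.70 rad = fully open at its stop; starts at 0 to 0.15. The free end swings up, away from the back. A friction hinge (0.08 N m, about 1 N at the foot): the leg stays where it is left.
- batten: Wooden strip fixed to the bench, 20 mm wide (x), 280 mm long (y), 10 mm high; origin at the centre of its underside. Its -x side is the near side, towards board and robot. The board starts 20 to 45 mm short of it, up to 0.2 rad askew. When the standing board touches it, the leaning back rests on its near top edge and the heel is 4 mm short of its near side.
- jar: Bystander: white screw-top jar, 56 mm wide, 75 mm tall, near the batten's right end. Origin: centre of its underside.
- brush: Bystander: brush 190 mm long lying left of the board, along x. Origin at its middle, on the bench.
- tube: Bystander: white and blue paste tube, 26 mm thick, 110 mm long, lying along the batten about 135 mm beyond it. Origin under its middle.
- canister: Bystander: blue bottle, 72 mm wide, 200 mm tall, on the left. Origin: centre of its underside.
- plaster: Bystander: round plaster lump, 100 mm wide, 52 mm tall, on the left. Origin: centre of its underside.
- spatula: Bystander: spatula 200 mm long lying on the right. Origin at its middle, on the bench.
- cup: Bystander: white plastic cup, 80 mm wide, 90 mm tall, on the right. Origin: centre of its underside.
Mind the look-alikes: they are no part of the job. There is more than one size of the board; the one meant has the size given above.

How it is judged:
By the outcome, as a careful person would: the job done as asked, in the order asked, and still so for the second after the job is handed in, with the robot touching nothing.
It also fails if it takes over 72 s, if anything falls off the work surface, if the arm or the gripper's body presses on something with over 40 N, if the wrist force passes 120 N, or if a joint passes its speed limit or range.

## Working session

There is one attempt and no reset: what is moved stays moved. The work goes in short steps, Python scripts to look and compute and a tool call to move; the robot and the scene stay as the last step left them, time stands still between calls to the robot, and variables do not carry over. Pictures are saved under pics/ and viewed, at most 10 in all, crops included, and the job is handed in when it is done.

Besides the shell and the picture viewer there is one more tool, called after "Call:" as name([rows], argument=value, ...), one row to a line, values as JSON. send_rows: Moves the arm, as the interface text tells. Shift numbers are shares of 800 mm and turn numbers shares of 90 degrees, none past 1 either way. Its arguments: {"type":"object","properties":{"deltas":{"type":"array","items":{"type":"array"}},"gripper":{"type":"number"}},"required":["deltas"]}

```bash
mkdir -p pics; ls
cat > h.py <<'E'
import numpy as np, cv2
from plant import ctrl
def cam(p):
    f=240/np.tan(np.radians(p['vertical_fov'])/2)
    K=np.array([[f,0,p['cx']],[0,f,p['cy']],[0,0,1]]);R=cv2.Rodrigues(np.array(p['rvec'],float))[0]
    return K,np.array([p['k1'],0,0,0,0],float),R,np.array(p['tvec'],float)
def ray(p,uv):
    K,d,R,t=cam(p);q=cv2.undistortPoints(np.array(uv,float).reshape(-1,1,2),K,d).reshape(-1,2)
    return -R.T@t,np.c_[q,np.ones(len(q))]@R
def onz(p,uv,z):
    c,r=ray(p,uv);return c+r*((z-c[2])/r[:,2])[:,None]
def proj(p,P):
    K,d,R,t=cam(p);return cv2.projectPoints(np.array(P,float).reshape(-1,3),cv2.Rodrigues(R)[0],t,K,d)[0].reshape(-1,2)
def shot(n,name=None):
    p=ctrl.snapshot(n)
    if name: cv2.imwrite(f'pics/{name}.png',p['color'][...,::-1])
    return p
WH=np.array([640,480])
E
python3 - <<'E'
from h import *
for n in ['top','side']:
    p=shot(n,n+'0'); print(n,'cam at',(-cam(p)[2].T@cam(p)[3]).round(3))
    for th,z in [('board',.014),('knob',.015),('foot',.02),('hinge',.02),('heel',.014),('batten',.01),('jar',.04)]:
        for b in ctrl.boxes_of(p,th)[:3]:
            uv=np.array(b['xy'])*WH; print(th,round(b['conf'],2),uv.round(),onz(p,uv,z)[0].round(3))
o=ctrl.get_obs();print(o['tool_pos'],o['orientation'],o['opening'])
E
```

```text
pics
top cam at [0.43  0.007 1.412]
board 0.9 [331. 261.] [ 0.518 -0.056  0.014]
board 0.85 [366. 331.] [ 0.325 -0.158  0.014]
knob 0.92 [368. 333.] [ 0.32  -0.164  0.015]
knob 0.61 [331. 263.] [ 0.513 -0.055  0.015]
knob 0.53 [333. 257.] [ 0.528 -0.062  0.015]
foot 0.7 [335. 258.] [ 0.526 -0.067  0.02 ]
foot 0.5 [367. 327.] [ 0.335 -0.16   0.02 ]
hinge 0.96 [329. 262.] [ 0.515 -0.051  0.02 ]
hinge 0.74 [362. 330.] [ 0.328 -0.145  0.02 ]
heel 0.91 [333. 261.] [ 0.517 -0.061  0.014]
heel 0.66 [371. 329.] [ 0.331 -0.172  0.014]
heel 0.33 [343. 227.] [ 0.615 -0.088  0.014]
batten 0.68 [346. 228.] [ 0.614 -0.097  0.01 ]
jar 0.66 [412. 253.] [ 0.542 -0.279  0.04 ]
side cam at [ 0.118 -0.648  0.958]
board 0.85 [272. 340.] [ 0.327 -0.161  0.014]
board 0.71 [316. 278.] [ 0.512 -0.066  0.014]
knob 0.82 [271. 346.] [ 0.317 -0.174  0.015]
knob 0.7 [451. 372.] [ 0.619 -0.454  0.015]
knob 0.68 [317. 280.] [ 0.51  -0.073  0.015]
foot 0.67 [324. 267.] [ 0.546 -0.053  0.02 ]
foot 0.51 [274. 339.] [ 0.331 -0.164  0.02 ]
hinge 0.96 [319. 280.] [ 0.513 -0.079  0.02 ]
hinge 0.72 [272. 342.] [ 0.323 -0.168  0.02 ]
heel 0.85 [315. 279.] [ 0.509 -0.068  0.014]
heel 0.66 [321. 269.] [ 0.541 -0.05   0.014]
heel 0.62 [274. 343.] [ 0.326 -0.171  0.014]
batten 0.81 [357. 272.] [ 0.615 -0.109  0.01 ]
[0.26398903 0.62121814 0.29218702] [-1.79997805e+02 -9.90057263e-06 -2.30210936e+01] 0.08753937615913003
```

View pics/top0.png

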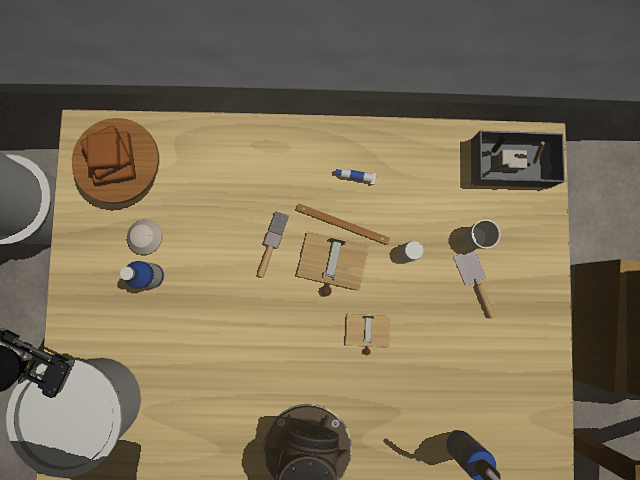

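View pics/side0.png

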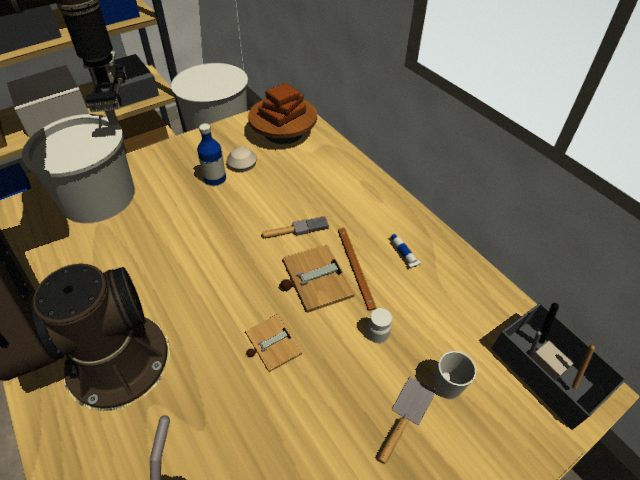

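Candidates: large board at top-view px (331,261) with knob at (325,290); small look-alike at (366,331). The batten, 280 mm long, spans about 97 px. The large board is about 63 px wide, or 180 mm, so it is the one. The brush (270,240), spatula and jar lie around it.

Run:
```python
from h import *
p=shot('top')
c=p['color'][180:320,250:450][...,::-1]
cv2.imwrite('pics/crop1.png',cv2.resize(c,(800,560),interpolation=cv2.INTER_CUBIC))
m=ctrl.cut_out(p,'batten')[0]['pixels'].astype(np.uint8)
r=cv2.boxPoints(cv2.minAreaRect(np.argwhere(m)[:,::-1].astype(np.float32)))
print('batten',onz(p,r,.01).round(3).tolist())
for b in ctrl.cut_out(p,'board')[:2]:
    m=b['pixels'].astype(np.uint8);r=cv2.boxPoints(cv2.minAreaRect(np.argwhere(m)[:,::-1].astype(np.float32)))
    print('board',r.round(1).tolist(),onz(p,r,.014).round(3).tolist())
print(onz(p,[[325,290],[334,262],[337,241]],.015).round(3))
```

```text
batten [[0.661, 0.048, 0.01], [0.682, 0.04, 0.01], [0.59, -0.222, 0.01], [0.569, -0.214, 0.01]]
board [[343.8999938964844, 353.1000061035156], [347.20001220703125, 313.0], [390.8999938964844, 316.70001220703125], [387.5, 356.70001220703125]] [[0.262, -0.097, 0.014], [0.373, -0.105, 0.014], [0.365, -0.227, 0.014], [0.255, -0.219, 0.014]]
board [[252.5, 272.6000061035156], [275.5, 211.39999389648438], [288.70001220703125, 216.39999389648438], [265.79998779296875, 277.5]] [[0.48, 0.163, 0.014], [0.655, 0.104, 0.014], [0.641, 0.066, 0.014], [0.467, 0.126, 0.014]]
[[ 0.436 -0.041  0.015]
 [ 0.515 -0.065  0.015]
 [ 0.574 -0.072  0.015]]
```

View pics/crop1.png

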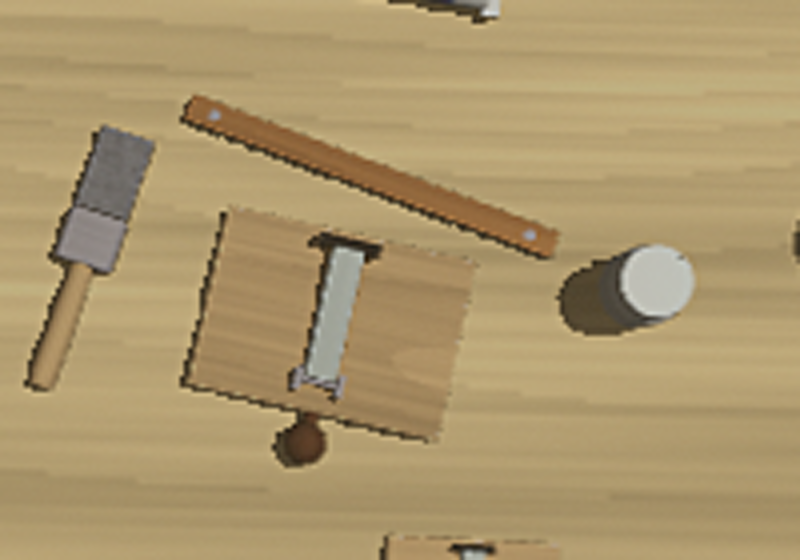

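```bash
cat >> h.py <<'E'
def plan(targets,o=None):
    """targets: list of (TCP xyz, yaw deg) -> rows in shares"""
    o=o or ctrl.get_obs();p=np.array(o['tool_pos']);y=np.radians(o['orientation'][2])
    X=np.array([np.cos(y),np.sin(y),0]);Y=np.array([np.sin(y),-np.cos(y),0])
    for q,yaw in targets:
        d=np.array(q)-p;print((np.array([d@X,d@Y,-d[2]])/.8).round(4).tolist(),round((o['orientation'][2]-yaw)/90,4))
E
python3 - <<'E'
from h import *
p=shot('top')
print(onz(p,np.array([[225,210],[475,262],[435,440],[185,385],[345,245]])/4+[250,180],.014).round(3))
plan([((.264,.621,.36),-23),((.52,-.06,.32),-12)])
E
```

```text
[[ 0.596  0.015  0.014]
 [ 0.564 -0.162  0.014]
 [ 0.438 -0.136  0.014]
 [ 0.472  0.04   0.014]
 [ 0.574 -0.07   0.014]]
[0.0001, 0.0002, -0.0848] -0.0002
[0.6275, 0.6585, -0.0348] -0.1225
```

Call:
send_rows([
  [[0, 0, -0.05], 0],
  [[0, 0, -0.085], 0],
  [[0.63, 0.66, -0.08], -0.12],
  [[0.63, 0.66, -0.08], -0.12],
  [[0.63, 0.66, -0.08], -0.12],
], gripper=1)

```text
clock: 1.42
tool_pos: [0.3081, 0.5033, 0.3595]
orientation: [-180.0, 0.0, -11.9]
force: [0.2, 0.3, 0.1]
opening: 0.0878
gripper_force: 0.0
```

Run:
```python
from h import *
o=ctrl.get_obs();print(o['tool_pos'],o['orientation'],o['clock']);plan([((.52,-.06,.32),-11)])
```

```text
[0.30807677 0.50325405 0.35953562] [-1.79968590e+02  3.28255284e-03 -1.19068429e+01] 1.4167
[0.4045, 0.6343, 0.0494] -0.0101
```

Call:
send_rows([
  [[0.4, 0.63, 0.05], 0],
  [[0.4, 0.63, 0.05], 0],
  [[0.4, 0.63, 0.05], 0],
  [[0.4, 0.63, 0.05], 0],
  [[0.4, 0.63, 0.05], 0],
])

```text
clock: 1.83
tool_pos: [0.38, 0.3071, 0.3458]
orientation: [-180.0, -0.0, -12.2]
force: [0.6, -0.4, 0.8]
opening: 0.0878
gripper_force: 0.0
```

Call:
send_rows([
  [[0.26, 0.41, 0.03], 0],
  [[0.26, 0.41, 0.03], 0],
  [[0.26, 0.41, 0.03], 0],
  [[0.26, 0.41, 0.03], 0],
  [[0.26, 0.41, 0.03], 0],
])

```text
clock: 2.25
tool_pos: [0.4516, 0.112, 0.3332]
orientation: [-179.9, -0.1, -12.2]
force: [1.0, 0.1, 0.8]
opening: 0.0876
gripper_force: 0.0
```

Call:
send_rows([
  [[0.13, 0.2, 0.02], 0],
  [[0.13, 0.2, 0.02], 0],
  [[0.13, 0.2, 0.02], 0],
  [[0.13, 0.2, 0.02], 0],
  [[0.13, 0.2, 0.02], 0],
])

```text
clock: 2.67
tool_pos: [0.5198, -0.0677, 0.3165]
orientation: [180.0, -0.0, -12.3]
force: [0.8, 0.5, -0.5]
opening: 0.0877
gripper_force: 0.0
```

Run:
```python
from h import *
o=ctrl.get_obs();print(o['tool_pos'],o['orientation'],o['clock'])
p=shot('wrist','w1');print((-cam(p)[2].T@cam(p)[3]).round(3))
for th,z in [('knob',.015),('foot',.02),('hinge',.02),('batten',.01),('board',.014)]:
    for b in ctrl.cut_out(p,th)[:2]:
        uv=np.array(b['xy'])*WH; r=cv2.minAreaRect(np.argwhere(b['pixels'])[:,::-1].astype(np.float32)); print(th,round(b['conf'],2),uv.round(),onz(p,uv,z)[0].round(3),onz(p,cv2.boxPoints(r),z)[:,:2].round(3).tolist())
```

```text
[ 0.51976935 -0.06770249  0.31645246] [ 1.79975857e+02 -2.67333496e-03 -1.23038883e+01] 2.6667
[ 0.603 -0.087  0.409]
knob 0.97 [392. 311.] [ 0.356 -0.127  0.015] [[0.381, -0.102], [0.378, -0.221], [0.264, -0.227], [0.264, -0.099]]
knob 0.79 [315. 195.] [ 0.523 -0.064  0.015] [[0.604, 0.013], [0.566, -0.16], [0.399, -0.135], [0.442, 0.062]]
foot 0.85 [313. 184.] [ 0.537 -0.065  0.02 ] [[0.583, -0.051], [0.574, -0.093], [0.472, -0.072], [0.481, -0.026]]
foot 0.57 [520. 131.] [ 0.545 -0.291  0.02 ] [[0.587, -0.245], [0.566, -0.337], [0.506, -0.338], [0.528, -0.241]]
hinge 0.76 [313. 195.] [ 0.525 -0.062  0.02 ] [[0.603, 0.012], [0.568, -0.159], [0.404, -0.137], [0.443, 0.058]]
hinge 0.71 [394. 307.] [ 0.364 -0.13   0.02 ] [[0.385, -0.102], [0.38, -0.218], [0.265, -0.223], [0.268, -0.098]]
batten 0.75 [313.  94.] [ 0.629 -0.085  0.01 ] [[0.663, 0.05], [0.682, 0.04], [0.59, -0.221], [0.569, -0.216]]
board 0.89 [311. 193.] [ 0.526 -0.06   0.014] [[0.604, 0.014], [0.568, -0.161], [0.4, -0.137], [0.441, 0.061]]
board 0.79 [395. 308.] [ 0.359 -0.132  0.014] [[0.382, -0.102], [0.378, -0.221], [0.259, -0.227], [0.261, -0.099]]
```

View pics/w1.png

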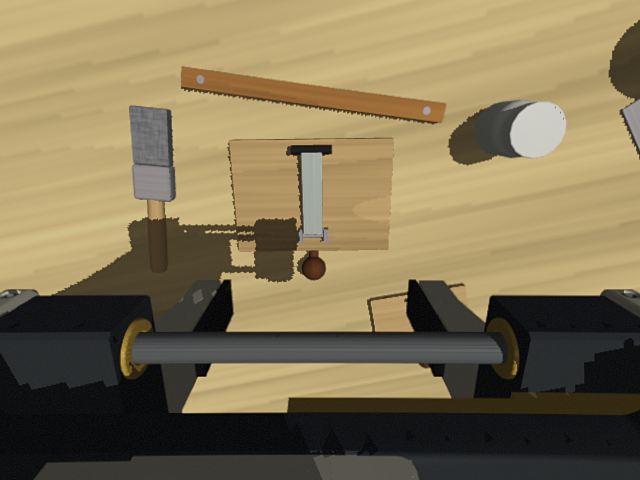

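```bash
cat > fit.py <<'E'
from h import *
p=shot('wrist')
print(onz(p,[[229,140],[394,139],[388,249],[238,250]],.014).round(4))
print('knob',onz(p,[[314,268]],.015).round(4))
for z in(.02,.026,.032):print('foot',z,onz(p,[[309.5,150],[287,150],[332,149]],z).round(4).tolist())
E
python3 fit.py
```

```text
[[ 0.6013  0.0182  0.014 ]
 [ 0.5646 -0.1575  0.014 ]
 [ 0.4394 -0.132   0.014 ]
 [ 0.4761  0.0448  0.014 ]]
knob [[ 0.4343 -0.0397  0.015 ]]
foot 0.02 [[0.5731, -0.0654, 0.02], [0.5782, -0.0415, 0.02], [0.569, -0.0894, 0.02]]
foot 0.026 [[0.5736, -0.0656, 0.026], [0.5786, -0.0422, 0.026], [0.5696, -0.0893, 0.026]]
foot 0.032 [[0.574, -0.0659, 0.032], [0.579, -0.0428, 0.032], [0.5701, -0.0892, 0.032]]
```

Run:
```python
from h import *
yaw=np.radians(-11.8);X=np.array([np.cos(yaw),np.sin(yaw),0]);Y=np.array([-np.sin(yaw),np.cos(yaw),0]);Z=np.array([0,0,1.])
H=np.array([.4343,-.0397,.019])+.044*X+.001*Y
for n in('side','wrist'):
    p=shot(n);g=p['color'].max(2)
    for t in(0,.05,.1,.15):
        F=H+.098*(np.cos(t)*X+np.sin(t)*Z);print(n,t,proj(p,[F,F+.022*Y,F-.022*Y]).round(1).tolist())
    c=proj(p,[F])[0].astype(int);w=g[c[1]-14:c[1]+16,c[0]-26:c[0]+26]
    yy,xx=np.where(w<60);print('dark',len(xx),xx.mean()+c[0]-26,yy.mean()+c[1]-14,xx.min()+c[0]-26,xx.max()+c[0]-26,yy.min()+c[1]-14,yy.max()+c[1]-14)
    if n=='side':cv2.imwrite('pics/s1.png',cv2.resize(p['color'][c[1]-40:c[1]+60,c[0]-70:c[0]+70][...,::-1],(784,560),interpolation=cv2.INTER_NEAREST));print(c-[70,40])
```

```text
side 0 [[335.5, 266.8], [332.2, 260.7], [338.8, 272.9]]
side 0.05 [[335.5, 265.6], [332.2, 259.6], [338.9, 271.8]]
side 0.1 [[335.5, 264.5], [332.2, 258.4], [338.8, 270.7]]
side 0.15 [[335.3, 263.4], [332.0, 257.4], [338.7, 269.6]]
dark 65 342.3076923076923 264.9076923076923 331 355 249 277
[265 223]
wrist 0 [[312.1, 149.1], [291.9, 149.2], [332.4, 149.0]]
wrist 0.05 [[312.0, 149.6], [291.5, 149.7], [332.6, 149.5]]
wrist 0.1 [[311.9, 150.4], [291.2, 150.4], [332.7, 150.2]]
wrist 0.15 [[311.9, 151.3], [290.8, 151.4], [332.9, 151.2]]
dark 337 313.3916913946588 147.83086053412464 291 335 144 166
```

View pics/s1.png

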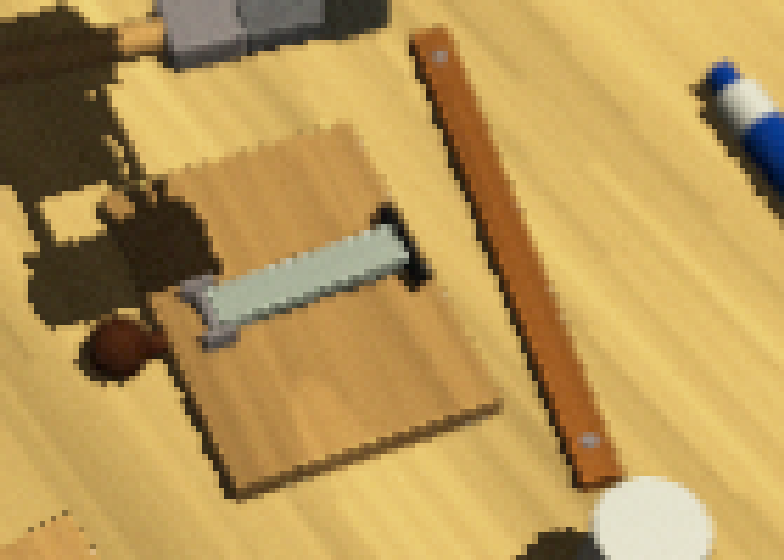

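Run:
```python
from h import *
plan([((.5725,-.067,.15),-11.8),((.5725,-.067,.0835),-11.8)])
```

```text
[0.0662, -0.0096, 0.2089] -0.0036
[0.0662, -0.0096, 0.292] -0.0036
```

Call:
send_rows([
  [[0.033, -0.005, 0.05], -0.003],
  [[0.066, -0.01, 0.1], -0.003],
  [[0.066, -0.01, 0.15], -0.003],
  [[0.066, -0.01, 0.2], -0.003],
  [[0.066, -0.01, 0.21], -0.003],
])

```text
clock: 3.53
tool_pos: [0.5701, -0.0671, 0.1432]
orientation: [179.9, 0.4, -11.9]
force: [-1.6, -1.0, -0.3]
opening: 0.0876
gripper_force: 0.0
```

Call:
send_rows([
  [[0, 0, 0.04], 0],
  [[0, 0, 0.07], 0],
  [[0, 0, 0.08], 0],
  [[0, 0, 0.08], 0],
  [[0, 0, 0.08], 0],
])

```text
clock: 3.95
tool_pos: [0.5731, -0.0672, 0.0855]
orientation: [180.0, -0.0, -11.9]
force: [-1.0, -0.6, 0.4]
opening: 0.0877
gripper_force: 0.0
```

Run:
```python
from h import *
plan([((.5725,-.067,.0835),-11.8)])
p=shot('wrist','w2')
cv2.imwrite('pics/w2.png',p['color'][100:480][...,::-1])
```

```text
[-0.0008, -0.0001, 0.0025] -0.0008
```

View pics/w2.png

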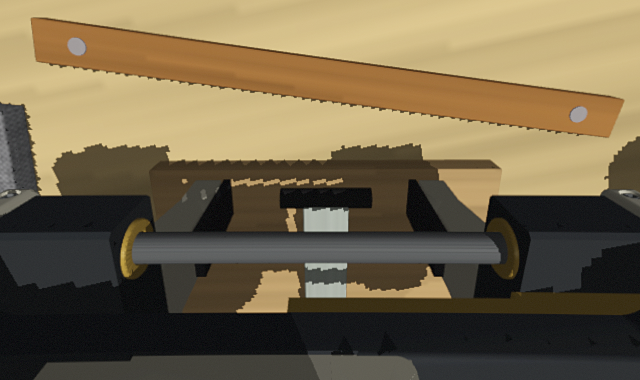

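Call:
send_rows([
  [[0, 0, 0.003], 0],
  [[0, 0, 0.003], 0],
  [[0, 0, 0.003], 0],
  [[0, 0, 0.003], 0],
  [[0, 0, 0.003], 0],
], gripper=0.4)

```text
clock: 4.42
tool_pos: [0.5727, -0.0678, 0.0828]
orientation: [-180.0, -0.0, -12.0]
force: [0.4, 0.3, -0.7]
opening: 0.0601
gripper_force: 0.0
```

Call:
send_rows([
  [[0, 0, 0], 0],
  [[0, 0, 0], 0],
  [[0, 0, 0], 0],
  [[0, 0, 0], 0],
  [[0, 0, 0], 0],
], gripper=0.4)

```text
clock: 4.83
tool_pos: [0.5725, -0.0679, 0.0823]
orientation: [180.0, 0.0, -11.9]
force: [1.9, -1.9, -0.1]
opening: 0.0431
gripper_force: 30.0
```

Call:
send_rows([
  [[-0.001, 0, -0.015], 0],
  [[-0.0045, 0, -0.03], 0],
  [[-0.0097, 0, -0.045], 0],
  [[-0.015, 0, -0.056], 0],
  [[-0.0214, 0, -0.067], 0],
])

```text
clock: 5.25
tool_pos: [0.5554, -0.0641, 0.137]
orientation: [-180.0, -0.0, -12.0]
force: [-0.2, -0.8, -4.0]
opening: 0.0428
gripper_force: 30.0
```

Call:
send_rows([
  [[-0.002, 0, -0.003], 0],
  [[-0.004, 0, -0.006], 0],
  [[-0.006, 0, -0.009], 0],
  [[-0.008, 0, -0.012], 0],
  [[-0.008, 0, -0.013], 0],
])

```text
clock: 5.67
tool_pos: [0.5491, -0.0629, 0.1463]
orientation: [180.0, 0.0, -12.0]
force: [-0.3, 0.7, -3.7]
opening: 0.0436
gripper_force: 30.0
```

Run:
```python
from h import *
o=ctrl.get_obs();print(o['tool_pos'],o['force'],o['opening'])
p=shot('side','s2');c=np.array([265,213])
cv2.imwrite('pics/s2.png',cv2.resize(p['color'][213:333,255:395][...,::-1],(700,600),interpolation=cv2.INTER_NEAREST))
```

```text
[ 0.54912923 -0.06289814  0.14630754] [-0.30190243  0.66008301 -3.69216885] 0.04356497782115566
```

View pics/s2.png

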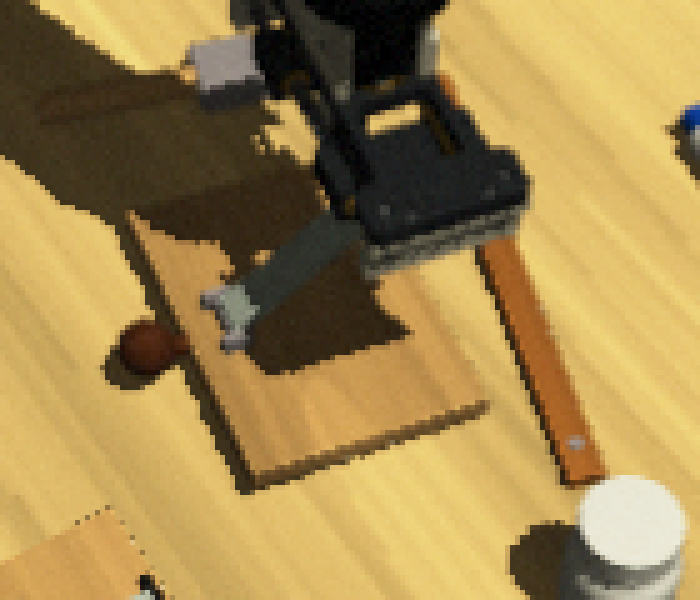

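Call:
send_rows([
  [[0.001, 0, 0.002], 0],
  [[0.002, 0, 0.004], 0],
  [[0.002, 0, 0.004], 0],
  [[0.002, 0, 0.004], 0],
  [[0.002, 0, 0.004], 0],
])

```text
clock: 6.13
tool_pos: [0.5511, -0.0633, 0.1428]
orientation: [180.0, 0.0, -12.0]
force: [-0.6, -0.0, -3.4]
opening: 0.0436
gripper_force: 30.0
```

Call:
send_rows([
  [[0.001, 0, 0.002], 0],
  [[0.002, 0, 0.004], 0],
  [[0.002, 0, 0.004], 0],
  [[0.002, 0, 0.004], 0],
  [[0.002, 0, 0.004], 0],
])

```text
clock: 6.55
tool_pos: [0.5527, -0.0636, 0.1398]
orientation: [180.0, 0.0, -12.0]
force: [-0.7, 0.9, -3.5]
opening: 0.0435
gripper_force: 30.0
```

Call:
send_rows([
  [[0.001, 0, 0.002], 0],
  [[0.002, 0, 0.004], 0],
  [[0.002, 0, 0.004], 0],
  [[0.002, 0, 0.004], 0],
  [[0.002, 0, 0.004], 0],
])

```text
clock: 6.97
tool_pos: [0.5542, -0.0639, 0.1366]
orientation: [180.0, 0.0, -12.0]
force: [-0.4, 0.9, -2.9]
opening: 0.043
gripper_force: 30.0
```

Call:
send_rows([
  [[0.001, 0, 0.002], 0],
  [[0.002, 0, 0.004], 0],
  [[0.002, 0, 0.004], 0],
  [[0.002, 0, 0.004], 0],
  [[0.002, 0, 0.004], 0],
])

```text
clock: 7.38
tool_pos: [0.5561, -0.0642, 0.1336]
orientation: [-180.0, -0.0, -11.9]
force: [0.8, 0.3, -1.8]
opening: 0.0431
gripper_force: 30.0
```

Run:
```python
from h import *
o=ctrl.get_obs();print(o['tool_pos'],o['force'],o['moment'])
p=shot('side')
for b in ctrl.cut_out(p,'board')[:3]:
    r=cv2.boxPoints(cv2.minAreaRect(np.argwhere(b['pixels'])[:,::-1].astype(np.float32)));print(b['xy'],b['conf'],r.round(1).tolist())
    u=np.argwhere(b['pixels']);i=u[:,1].argmax();j=u[:,0].argmax();print('right',u[i][::-1],'bottom',u[j][::-1])
yaw=np.radians(-11.8);X=np.array([np.cos(yaw),np.sin(yaw),0]);Y=np.array([-np.sin(yaw),np.cos(yaw),0])
K=np.array([.4343,-.0397,0])
for z in(0,.014,.02,.03):print(z,proj(p,[K+.152*X-.09*Y+[0,0,z],K+.022*X-.09*Y+[0,0,z]]).round(1).tolist())
```

```text
[ 0.55611541 -0.06421225  0.1336093 ] [ 0.83909349  0.27545753 -1.81771038] [-0.14210948 -0.40322871  0.03487367]
[0.492, 0.5765] 0.88 [[272.0, 260.20001220703125], [335.6000061035156, 238.10000610351562], [355.5, 295.20001220703125], [291.8999938964844, 317.29998779296875]]
right [354 291] bottom [308 311]
[0.4256, 0.7152] 0.67 [[236.1999969482422, 334.3999938964844], [281.3999938964844, 311.79998779296875], [302.6000061035156, 354.20001220703125], [257.3999938964844, 376.79998779296875]]
right [301 351] bottom [269 370]
0 [[352.9, 296.3], [305.4, 312.3]]
0.014 [[353.3, 293.2], [305.3, 309.3]]
0.02 [[353.5, 291.8], [305.3, 307.9]]
0.03 [[353.8, 289.5], [305.3, 305.7]]
```

Call:
send_rows([
  [[0, 0, 0], 0],
  [[0, 0, 0], 0],
  [[0, 0, 0], 0],
  [[0, 0, 0], 0],
  [[0, 0, 0], 0],
], gripper=1)

```text
clock: 7.9
tool_pos: [0.5557, -0.0643, 0.1336]
orientation: [-180.0, 0.0, -12.0]
force: [-0.6, -0.1, 0.0]
opening: 0.0709
gripper_force: 0.0
```

Call:
send_rows([
  [[0, 0, -0.02], 0],
  [[0, 0, -0.06], 0],
  [[0, 0, -0.1], 0],
  [[-0.05, 0, -0.15], 0],
  [[-0.1, 0, -0.19], 0],
])

```text
clock: 8.32
tool_pos: [0.4961, -0.0516, 0.2709]
orientation: [180.0, -0.0, -12.0]
force: [-1.0, 0.1, 0.7]
opening: 0.0877
gripper_force: 0.0
```

Run:
```python
from h import *
o=ctrl.get_obs();print(o['tool_pos'],o['force'],o['opening'])
p=shot('wrist','w3')
for th,z in [('knob',.015),('foot',.05)]:
    for b in ctrl.cut_out(p,th)[:2]:
        uv=np.array(b['xy'])*WH;print(th,round(b['conf'],2),uv.round(),onz(p,uv,z)[0].round(3))
c=p['color'].astype(int);d=(c[...,0]-c[...,2]>15)&(c.max(2)<130)&(c[...,1]<.65*c[...,0]);d[330:]=0
n,l,s,ce=cv2.connectedComponentsWithStats(d.astype(np.uint8));
for i in range(1,n):
    if s[i,4]>80:print(s[i],ce[i].round(1),onz(p,ce[i],.015).round(4))
```

```text
[ 0.49613633 -0.05161618  0.27094223] [-0.97132654  0.09696609  0.73946171] 0.08770880895280306
knob 0.72 [324. 174.] [ 0.528 -0.064  0.015]
foot 0.65 [323. 173.] [ 0.534 -0.063  0.05 ]
[309 242  27  33 582] [322.5 259.7] [[ 0.4384 -0.0437  0.015 ]]
```

View pics/w3.png

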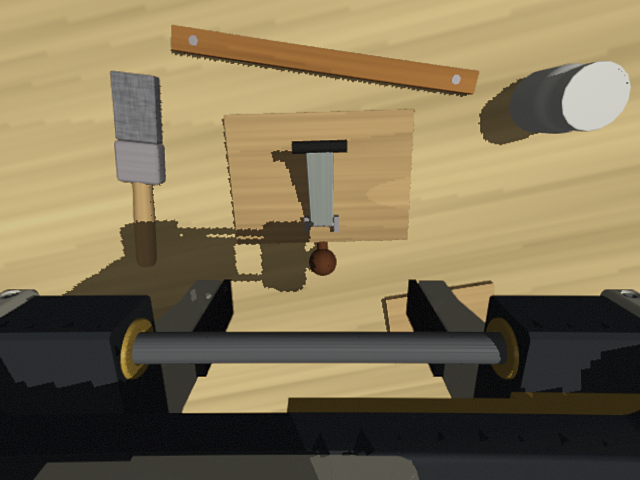

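Run:
```python
from h import *
p=shot('wrist')
q=onz(p,[[224,115],[413,110],[408,239]],.014);print(q.round(4))
d=q[0]-q[1];yaw=np.degrees(np.arctan2(-d[0],d[1]));print('yaw',yaw,np.linalg.norm(d),np.linalg.norm(q[1]-q[2]))
k=onz(p,[[322.5,262]],.015)[0];print('knob',k.round(4))
for z in(.075,.082):
    f=onz(p,[[292,147],[347,146],[319.5,146.5]],z);print('foot',f.round(4).tolist(),np.linalg.norm(f[0]-f[1]))
y=np.radians(yaw);print('foot expected',k+.119*np.array([np.cos(y),np.sin(y),0]))
b=onz(p,[[172,49],[474,94]],.010);d=b[0]-b[1];print('batten near',b.round(4).tolist(),np.degrees(np.arctan2(-d[0],d[1])),np.linalg.norm(d))
plan([((k[0],k[1],.15),yaw),((k[0],k[1],.068),yaw)])
```

```text
[[ 0.6016  0.0188  0.014 ]
 [ 0.5693 -0.1569  0.014 ]
 [ 0.4426 -0.1359  0.014 ]]
yaw -10.4110845697797 0.17865257322432204 0.1284516082039742
knob [ 0.4357 -0.0422  0.015 ]
foot [[0.5631, -0.0431, 0.075], [0.5548, -0.0866, 0.075], [0.5589, -0.0649, 0.075]] 0.04431906922692436
foot [[0.5634, -0.0437, 0.082], [0.5553, -0.0862, 0.082], [0.5594, -0.065, 0.082]] 0.043252352881599385
foot expected [ 0.55274893 -0.06374016  0.015     ]
batten near [[0.6653, 0.0493, 0.01], [0.5713, -0.2153, 0.01]] -19.55805436973848 0.28079171875430786
[-0.0756, 0.0044, 0.1515] -0.0167
[-0.0756, 0.0044, 0.254] -0.0167
```

Run:
```python
from h import *
w=shot('wrist');p=shot('side');t=shot('top')
y=np.radians(-10.8);X=np.array([np.cos(y),np.sin(y),0]);Y=np.array([-np.sin(y),np.cos(y),0])
K=np.array([.4357,-.0422,.019]);H=K+.044*X
for n,q in(('side',p),('top',t)):
  for th in(.6,.65,.7):
    F=H+.098*(np.cos(th)*X)+[0,0,.098*np.sin(th)];print(n,th,proj(q,[F,F+.022*Y,F-.022*Y]).round(1).tolist())
  c=proj(q,[F])[0].astype(int);d=(q['color'].max(2)<50).astype(np.uint8);m=np.zeros_like(d);m[c[1]-25:c[1]+25,c[0]-25:c[0]+25]=1
  k,l,s,ce=cv2.connectedComponentsWithStats(d*m)
  for i in range(1,k):
    if s[i,4]>8:
      print(s[i],ce[i].round(1))
      a,r=ray(q,[ce[i]]);b,r2=ray(w,[[319.5,146.5]])
      M=np.c_[r[0],-r2[0]];x=np.linalg.lstsq(M,b-a,rcond=None)[0];P=a+x[0]*r[0];Q=b+x[1]*r2[0];print('  tri',((P+Q)/2).round(4),np.linalg.norm(P-Q).round(4))
c=[255,213]
cv2.imwrite('pics/s3.png',cv2.resize(np.hstack([p['color'][228:308,275:375],t['color'][215:295,290:390]])[...,::-1],(800,320),interpolation=cv2.INTER_NEAREST))
```

```text
side 0.6 [[331.0, 255.3], [327.5, 249.2], [334.6, 261.6]]
side 0.65 [[330.0, 254.6], [326.5, 248.5], [333.6, 260.9]]
side 0.7 [[328.9, 254.0], [325.4, 247.9], [332.5, 260.3]]
[303 229  11   8  25] [306.5 230.8]
  tri [ 0.5374 -0.0466  0.1572] 0.067
[308 233   5   3   9] [309.9 233.7]
  tri [ 0.5405 -0.0487  0.1472] 0.0583
[311 236  10   8  42] [315.4 239.8]
  tri [ 0.5452 -0.0525  0.126 ] 0.0434
[327 249   9  13  35] [331.1 255.3]
  tri [ 0.5588 -0.0652  0.0735] 0.0003
top 0.6 [[335.7, 244.6], [327.8, 242.9], [343.7, 246.3]]
top 0.65 [[335.6, 245.5], [327.6, 243.7], [343.6, 247.2]]
top 0.7 [[335.4, 246.4], [327.4, 244.7], [343.4, 248.1]]
```

View pics/s3.png

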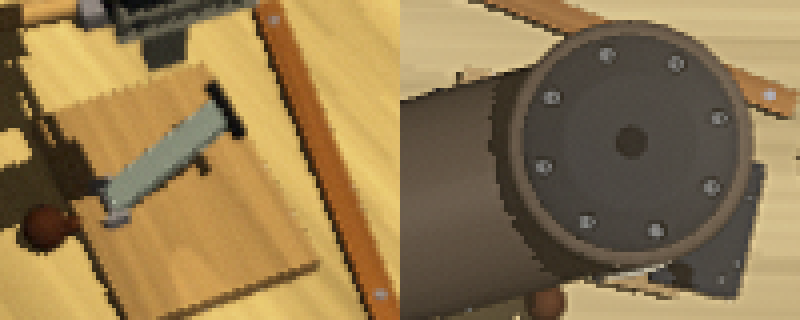

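Run:
```python
from h import *
plan([((.5565,-.0645,.2),-11),((.5565,-.0645,.1275),-11)])
```

```text
[0.0775, 0.0, 0.086] -0.0107
[0.0775, 0.0, 0.1766] -0.0107
```

Call:
send_rows([
  [[0.04, 0, 0.03], -0.01],
  [[0.0775, 0, 0.07], -0.01],
  [[0.0775, 0, 0.12], -0.01],
  [[0.0775, 0, 0.16], -0.01],
  [[0.0775, 0, 0.177], -0.01],
], gripper=1)

```text
clock: 9.08
tool_pos: [0.554, -0.0653, 0.1214]
orientation: [179.8, 0.5, -11.2]
force: [-1.1, -0.0, -0.4]
opening: 0.0878
gripper_force: 0.0
```

Call:
send_rows([
  [[0, 0, 0], 0],
  [[0, 0, 0], 0],
  [[0, 0, 0], 0],
  [[0, 0, 0], 0],
  [[0, 0, 0], 0],
], gripper=0.4)

```text
clock: 9.5
tool_pos: [0.5573, -0.0642, 0.1296]
orientation: [-179.9, -0.1, -11.0]
force: [0.4, -0.7, -0.4]
opening: 0.0598
gripper_force: 0.0
```

Call:
send_rows([
  [[0, 0, 0], 0],
  [[0, 0, 0], 0],
  [[0, 0, 0], 0],
  [[0, 0, 0], 0],
  [[0, 0, 0], 0],
], gripper=0.4)

```text
clock: 9.92
tool_pos: [0.5569, -0.0644, 0.1287]
orientation: [-180.0, -0.1, -11.0]
force: [1.4, -1.3, 2.1]
opening: 0.0434
gripper_force: 30.0
```

Call:
send_rows([
  [[-0.002, 0, -0.0025], 0],
  [[-0.004, 0, -0.005], 0],
  [[-0.006, 0, -0.008], 0],
  [[-0.008, 0, -0.011], 0],
  [[-0.008, 0, -0.011], 0],
])

```text
clock: 10.33
tool_pos: [0.5494, -0.0631, 0.1372]
orientation: [180.0, 0.0, -11.1]
force: [-1.9, -1.0, -1.5]
opening: 0.0429
gripper_force: 30.0
```

Call:
send_rows([
  [[-0.002, 0, -0.0025], 0],
  [[-0.004, 0, -0.005], 0],
  [[-0.004, 0, -0.006], 0],
  [[-0.004, 0, -0.006], 0],
  [[-0.004, 0, -0.006], 0],
])

```text
clock: 10.75
tool_pos: [0.547, -0.0625, 0.1418]
orientation: [-180.0, -0.0, -11.0]
force: [0.1, 0.8, -3.2]
opening: 0.043
gripper_force: 30.0
```

Call:
send_rows([
  [[0.001, 0, 0.001], 0],
  [[0.001, 0, 0.002], 0],
  [[0.001, 0, 0.002], 0],
  [[0.001, 0, 0.002], 0],
  [[0.001, 0, 0.002], 0],
])

```text
clock: 11.17
tool_pos: [0.5478, -0.0627, 0.1401]
orientation: [180.0, 0.0, -11.1]
force: [-0.3, -0.9, -3.0]
opening: 0.0434
gripper_force: 30.0
```

Call:
send_rows([
  [[0, 0, 0], 0],
  [[0, 0, 0], 0],
  [[0, 0, 0], 0],
  [[0, 0, 0], 0],
  [[0, 0, 0], 0],
], gripper=1)

```text
clock: 11.58
tool_pos: [0.548, -0.0627, 0.1405]
orientation: [-180.0, -0.0, -11.0]
force: [0.1, 0.1, 0.6]
opening: 0.071
gripper_force: 0.0
```

Call:
send_rows([
  [[0, 0, -0.02], 0],
  [[0, 0, -0.06], 0],
  [[0, 0, -0.1], 0],
  [[-0.05, 0, -0.15], 0],
  [[-0.1, 0, -0.18], 0],
])

```text
clock: 12.0
tool_pos: [0.4862, -0.0505, 0.275]
orientation: [180.0, -0.1, -11.1]
force: [0.4, 1.3, 0.8]
opening: 0.0874
gripper_force: 0.0
```

```bash
cat > foot.py <<'E'
from h import *
def tri(q,u,w,v):
    a,r=ray(q,[u]);b,r2=ray(w,[v]);x=np.linalg.lstsq(np.c_[r[0],-r2[0]],b-a,rcond=None)[0];P=a+x[0]*r[0];Q=b+x[1]*r2[0];return (P+Q)/2,np.linalg.norm(P-Q)
def blob(q,guess,h,thr=50):
    c=proj(q,[guess])[0].astype(int);d=(q['color'].max(2)<thr).astype(np.uint8);m=np.zeros_like(d);m[c[1]-h:c[1]+h,c[0]-h:c[0]+h]=1
    k,l,s,ce=cv2.connectedComponentsWithStats(d*m);i=min((i for i in range(1,k) if s[i,4]>15),key=lambda i:np.hypot(*(ce[i]-c)));return s[i],ce[i]
if __name__=='__main__':
    w=shot('wrist');p=shot('side');g=[.5545,-.0645,.08]
    s1,c1=blob(p,g,18);s2,c2=blob(w,g,45);print(s1,c1,s2,c2)
    print(tri(p,c1,w,c2))
    c=w['color'].astype(int);d=(c[...,0]-c[...,2]>15)&(c.max(2)<130)&(c[...,1]<.65*c[...,0]);d[330:]=0
    n,l,s,ce=cv2.connectedComponentsWithStats(d.astype(np.uint8))
    for i in range(1,n):
        if s[i,4]>150:print(s[i],ce[i],onz(w,[s[i,0]+s[i,2]/2,s[i,1]+s[i,3]-14],.015).round(4))
    cv2.imwrite('pics/w4.png',w['color'][...,::-1])
    print(ctrl.get_obs()['tool_pos'])
E
python3 foot.py
```

```text
[324 248   9  14  40] [328.2 254.6] [292 139  56  13 654] [318.82110092 144.50458716]
(array([ 0.5509894, -0.0635161,  0.0799714]), np.float64(8.378360682148241e-05))
[308 235  26  33 586] [320.85665529 252.46587031] [[ 0.4338 -0.0429  0.015 ]]
[ 0.48340003 -0.05021839  0.27795035]
```

Run:
```python
from h import *
plan([((.4345,-.043,.16),-11),((.4345,-.043,.0695),-11)])
```

```text
[-0.0617, 0.0028, 0.1474] -0.0002
[-0.0617, 0.0028, 0.2606] -0.0002
```

Call:
send_rows([
  [[-0.03, 0.001, 0.03], 0],
  [[-0.062, 0.003, 0.08], 0],
  [[-0.062, 0.003, 0.12], 0],
  [[-0.062, 0.003, 0.16], 0],
  [[-0.062, 0.003, 0.19], 0],
], gripper=1)

```text
clock: 12.52
tool_pos: [0.4347, -0.0435, 0.1193]
orientation: [180.0, 0.0, -11.0]
force: [0.3, 1.0, -0.2]
opening: 0.0875
gripper_force: 0.0
```

Call:
send_rows([
  [[0, 0, 0.025], 0],
  [[0, 0, 0.045], 0],
  [[0, 0, 0.058], 0],
  [[0, 0, 0.066], 0],
  [[0, 0, 0.07], 0],
], gripper=0.7)

```text
clock: 12.93
tool_pos: [0.436, -0.0433, 0.0655]
orientation: [179.9, 0.1, -11.0]
force: [-21.7, 11.7, 72.3]
opening: 0.0634
gripper_force: 35.8
```

Run:
```python
from h import *
w=shot('wrist')
plan([((.4345,-.043,.0695),-11)])
c=w['color'].astype(int);d=(c[...,0]-c[...,2]>15)&(c.max(2)<130)&(c[...,1]<.65*c[...,0]);
n,l,s,ce=cv2.connectedComponentsWithStats(d.astype(np.uint8))
for i in range(1,n):
    if s[i,4]>100:print(s[i],ce[i])
print(proj(w,[[.4338,-.043,.015]]))
g=w['color'].max(2)
print([int(x) for x in g[275,200:440:6]])
```

```text
[-0.002, 0.0002, -0.0045] 0.0001
[ 286  272   63   60 2037] [317.37800687 307.60137457]
[[317.79773745 316.78859115]]
[96, 98, 100, 97, 97, 98, 97, 95, 97, 95, 94, 96, 97, 95, 94, 95, 95, 95, 72, 58, 36, 38, 97, 93, 96, 96, 95, 95, 96, 95, 97, 95, 94, 94, 94, 93, 95, 94, 94, 95]
```

Call:
send_rows([
  [[-0.002, 0, -0.005], 0],
  [[-0.002, 0, -0.005], 0],
  [[-0.002, 0, -0.005], 0],
  [[-0.002, 0, -0.005], 0],
  [[-0.002, 0, -0.005], 0],
], gripper=0.7)

```text
clock: 13.4
tool_pos: [0.4345, -0.043, 0.0692]
orientation: [-180.0, -0.0, -11.1]
force: [0.2, 0.0, -1.1]
opening: 0.0616
gripper_force: 0.0
```

Run:
```python
from h import *
o=ctrl.get_obs();print(o['tool_pos'],o['force'],o['opening'],o['gripper_force'])
w=shot('wrist');cv2.imwrite('pics/w5.png',w['color'][...,::-1])
```

```text
[ 0.43451703 -0.04300985  0.0691974 ] [ 0.15188454  0.0415032  -1.05464163] 0.06161191348970817 0.0
```

View pics/w5.png

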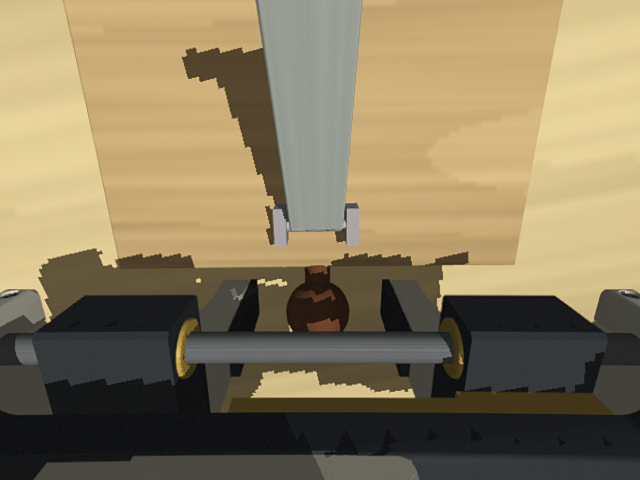

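Call:
send_rows([
  [[0, 0, 0], 0],
  [[0, 0, 0], 0],
  [[0, 0, 0], 0],
  [[0, 0, 0], 0],
  [[0, 0, 0], 0],
], gripper=0.3)

```text
clock: 13.87
tool_pos: [0.4344, -0.043, 0.0691]
orientation: [180.0, 0.0, -11.1]
force: [0.5, 0.1, 0.9]
opening: 0.0334
gripper_force: 0.0
```

Call:
send_rows([
  [[0, 0, 0], 0],
  [[0, 0, 0], 0],
  [[0, 0, 0], 0],
  [[0, 0, 0], 0],
  [[0, 0, 0], 0],
], gripper=0.3)

```text
clock: 14.28
tool_pos: [0.4344, -0.043, 0.0691]
orientation: [-180.0, -0.0, -11.1]
force: [1.3, 0.5, -0.7]
opening: 0.0279
gripper_force: 30.0
```

Call:
send_rows([
  [[0.001, 0, -0.01], 0],
  [[0.003, 0, -0.02], 0],
  [[0.005, 0, -0.03], 0],
  [[0.008, 0, -0.039], 0],
  [[0.012, 0, -0.049], 0],
])

```text
clock: 14.7
tool_pos: [0.4438, -0.0449, 0.1094]
orientation: [-180.0, -0.0, -11.1]
force: [-1.2, 0.6, -2.5]
opening: 0.0282
gripper_force: 30.0
```

Call:
send_rows([
  [[0.003, 0, -0.009], 0],
  [[0.008, 0, -0.018], 0],
  [[0.012, 0, -0.027], 0],
  [[0.018, 0, -0.036], 0],
  [[0.023, 0, -0.0435], 0],
])

```text
clock: 15.12
tool_pos: [0.4624, -0.0485, 0.144]
orientation: [-180.0, -0.0, -11.1]
force: [-0.2, -0.8, -2.6]
opening: 0.0285
gripper_force: 30.0
```

Call:
send_rows([
  [[0, 0, 0], 0],
  [[0, 0, 0], 0],
  [[0, 0, 0], 0],
  [[0, 0, 0], 0],
  [[0, 0, 0], 0],
])

```text
clock: 15.53
tool_pos: [0.4616, -0.0484, 0.1428]
orientation: [180.0, 0.0, -11.0]
force: [1.0, -0.4, -2.4]
opening: 0.0285
gripper_force: 30.0
```

```bash
cat > st.py <<'E'
from foot import *
import sys
yaw=np.radians(float(sys.argv[1]));X=np.array([np.cos(yaw),np.sin(yaw),0]);Y=np.array([-np.sin(yaw),np.cos(yaw),0]);Z=np.array([0,0,1.])
o=ctrl.get_obs();print(o['clock'],o['tool_pos'].round(4) if hasattr(o['tool_pos'],'round') else o['tool_pos'],np.round(o['force'],1),np.round(o['moment'],2),o['opening'],o['gripper_force'])
K=np.array(o['tool_pos'])-[0,0,.054]
p=shot('side');w=shot('wrist');hsv=None
# compare: dark rod in side and wrist vs predicted foot for board angle phi (leg 0.7)
def foot(phi,th=.70):
    a=np.radians(phi);bx=np.cos(a)*X-np.sin(a)*Z;bz=np.sin(a)*X+np.cos(a)*Z
    return K+bx*(.044+.098*np.cos(th))+bz*(.004+.098*np.sin(th))
def heel(phi):
    a=np.radians(phi);bx=np.cos(a)*X-np.sin(a)*Z;bz=np.sin(a)*X+np.cos(a)*Z
    return K+bx*.152-bz*.015, K+bx*.152-bz*.001
for n,q in(('side',p),('wrist',w)):
    d=(q['color'].max(2)<55).astype(np.uint8)
    best=[]
    for phi in np.arange(0,125,2.5):
        F=foot(phi);P=proj(q,[F+s*Y for s in np.linspace(-.02,.02,9)]).round().astype(int)
        ok=(P[:,0]>0)&(P[:,0]<640)&(P[:,1]>0)&(P[:,1]<480)
        if ok.all():best.append((d[P[:,1],P[:,0]].mean().round(2),phi))
    print(n,sorted(best)[::-1][:6])
def contact(phi):
    print(phi,'front edge z',heel(phi)[0].round(4),'heel',heel(phi)[1].round(4),'foot',foot(phi).round(4))
for a in sys.argv[2:]:contact(float(a))
E
python3 st.py -11 20 30
```

```text
15.5333 [ 0.4616 -0.0484  0.1428] [ 1.  -0.4 -2.4] [-0.05 -0.09  0.01] 0.028496773663993842 29.999630749225616
side [(np.float64(1.0), np.float64(30.0)), (np.float64(0.56), np.float64(32.5)), (np.float64(0.44), np.float64(35.0)), (np.float64(0.33), np.float64(60.0)), (np.float64(0.22), np.float64(102.5)), (np.float64(0.22), np.float64(97.5))]
wrist [(np.float64(0.11), np.float64(115.0)), (np.float64(0.0), np.float64(122.5)), (np.float64(0.0), np.float64(120.0)), (np.float64(0.0), np.float64(117.5)), (np.float64(0.0), np.float64(112.5)), (np.float64(0.0), np.float64(110.0))]
20.0 front edge z [ 0.5968 -0.0747  0.0227] heel [ 0.6015 -0.0756  0.0359] foot [ 0.5939 -0.0741  0.1112]
30.0 front edge z [ 5.835e-01 -7.210e-02 -2.000e-04] heel [ 0.5904 -0.0734  0.0119] foot [ 0.5957 -0.0745  0.0875]
```

Call:
send_rows([
  [[0.006, 0, -0.008], 0],
  [[0.0125, 0, -0.0155], 0],
  [[0.019, 0, -0.023], 0],
  [[0.026, 0, -0.03], 0],
  [[0.034, 0, -0.036], 0],
])

```text
clock: 16.05
tool_pos: [0.4894, -0.0537, 0.173]
orientation: [-180.0, -0.0, -11.1]
force: [-1.6, 1.3, -1.3]
opening: 0.0286
gripper_force: 30.0
```

Call:
send_rows([
  [[0.008, 0, -0.0065], 0],
  [[0.016, 0, -0.012], 0],
  [[0.025, 0, -0.0175], 0],
  [[0.034, 0, -0.022], 0],
  [[0.0425, 0, -0.0265], 0],
])

```text
clock: 16.47
tool_pos: [0.5228, -0.0602, 0.1937]
orientation: [-180.0, -0.0, -11.1]
force: [-0.3, 0.6, -3.1]
opening: 0.0283
gripper_force: 30.0
```

```bash
python3 st.py -11 50 55 60
```

```text
16.4667 [ 0.5228 -0.0602  0.1937] [-0.3  0.6 -3.1] [0.25 0.22 0.02] 0.028313769458952115 29.999461770057678
side [(np.float64(0.78), np.float64(77.5)), (np.float64(0.33), np.float64(80.0)), (np.float64(0.22), np.float64(62.5)), (np.float64(0.22), np.float64(60.0)), (np.float64(0.11), np.float64(100.0)), (np.float64(0.11), np.float64(90.0))]
wrist [(np.float64(0.89), np.float64(60.0)), (np.float64(0.56), np.float64(62.5)), (np.float64(0.0), np.float64(122.5)), (np.float64(0.0), np.float64(120.0)), (np.float64(0.0), np.float64(117.5)), (np.float64(0.0), np.float64(115.0))]
50.0 front edge z [ 0.6074 -0.0767  0.0136] heel [ 0.6179 -0.0787  0.0226] foot [ 0.6483 -0.0846  0.0917]
55.0 front edge z [ 0.5963 -0.0745  0.0065] heel [ 0.6076 -0.0767  0.0146] foot [ 0.6437 -0.0837  0.0807]
60.0 front edge z [ 5.846e-01 -7.220e-02  5.000e-04] heel [ 0.5965 -0.0745  0.0075] foot [ 0.6382 -0.0826  0.0702]
```

Call:
send_rows([
  [[0, 0, -0.005], 0],
  [[0, 0, -0.005], 0.03],
  [[0, 0, -0.005], 0.06],
  [[0, 0, -0.005], 0.093],
  [[0, 0, -0.005], 0.093],
])

```text
clock: 16.98
tool_pos: [0.5214, -0.0602, 0.1969]
orientation: [180.0, 0.0, -19.6]
force: [0.6, -0.6, -2.3]
opening: 0.0286
gripper_force: 30.0
```

Call:
send_rows([
  [[0, 0, 0], 0],
  [[0, 0, 0], 0],
  [[0, 0, 0.005], 0],
  [[0, 0, 0.005], 0],
  [[0, 0, 0.005], 0],
])

```text
clock: 17.4
tool_pos: [0.5223, -0.0603, 0.1955]
orientation: [180.0, -0.1, -19.3]
force: [-7.5, 1.4, 17.2]
opening: 0.0283
gripper_force: 30.0
```

```bash
cat >> st.py <<'E'
n=np.array([.9432,-.3322,0]);print('knob n',(K@n).round(4),'t',(K@[.3322,.9432,0]).round(4),'z',K[2].round(4),'yaw',round(o['orientation'][2],2))
E
python3 st.py -19.4 60
```

```text
17.4 [ 0.5223 -0.0603  0.1955] [-7.5  1.4 17.2] [ 0.34  2.76 -0.07] 0.02828666000079427 30.002732276916504
side [(np.float64(0.67), np.float64(80.0)), (np.float64(0.22), np.float64(65.0)), (np.float64(0.0), np.float64(122.5)), (np.float64(0.0), np.float64(120.0)), (np.float64(0.0), np.float64(117.5)), (np.float64(0.0), np.float64(115.0))]
wrist [(np.float64(0.78), np.float64(65.0)), (np.float64(0.44), np.float64(67.5)), (np.float64(0.22), np.float64(62.5)), (np.float64(0.0), np.float64(122.5)), (np.float64(0.0), np.float64(120.0)), (np.float64(0.0), np.float64(117.5))]
60.0 front edge z [ 0.5817 -0.0812  0.0023] heel [ 0.5931 -0.0853  0.0093] foot [ 0.6332 -0.0994  0.072 ]
knob n 0.5126 t 0.1166 z 0.1415 yaw -19.3
```

Call:
send_rows([
  [[0.004, 0, -0.005], 0],
  [[0.012, 0, -0.008], 0],
  [[0.022, 0, -0.011], 0],
  [[0.034, 0, -0.013], 0],
  [[0.048, 0, -0.015], 0],
])

```text
clock: 17.92
tool_pos: [0.5597, -0.0729, 0.2058]
orientation: [-180.0, -0.1, -19.4]
force: [0.2, 1.5, 0.9]
opening: 0.0287
gripper_force: 30.0
```

Call:
send_rows([
  [[0.008, 0, -0.001], 0],
  [[0.018, 0, -0.002], 0],
  [[0.028, 0, -0.002], 0],
  [[0.038, 0, -0.002], 0],
  [[0.043, 0, -0.002], 0],
])

```text
clock: 18.33
tool_pos: [0.5914, -0.0848, 0.2062]
orientation: [180.0, 0.0, -19.4]
force: [0.2, -0.0, -2.6]
opening: 0.0283
gripper_force: 30.0
```

```bash
python3 st.py -19.4 75 80 85
```

```text
18.3333 [ 0.5914 -0.0848  0.2062] [ 0.2 -0.  -2.6] [ 0.01  0.2  -0.06] 0.028330223327565848 29.99941974878311
side [(np.float64(1.0), np.float64(115.0)), (np.float64(0.89), np.float64(117.5)), (np.float64(0.67), np.float64(112.5)), (np.float64(0.44), np.float64(82.5)), (np.float64(0.22), np.float64(55.0)), (np.float64(0.11), np.float64(102.5))]
wrist [(np.float64(1.0), np.float64(80.0)), (np.float64(0.44), np.float64(82.5)), (np.float64(0.0), np.float64(122.5)), (np.float64(0.0), np.float64(120.0)), (np.float64(0.0), np.float64(117.5)), (np.float64(0.0), np.float64(115.0))]
75.0 front edge z [ 0.6149 -0.093   0.0015] heel [ 0.6276 -0.0975  0.0051] foot [ 0.6816 -0.1166  0.0546]
80.0 front edge z [ 6.024e-01 -8.860e-02 -1.000e-04] heel [ 0.6154 -0.0932  0.0023] foot [ 0.6733 -0.1136  0.0467]
85.0 front edge z [ 0.5898 -0.0842 -0.0006] heel [ 0.603  -0.0889  0.0007] foot [ 0.6643 -0.1104  0.0395]
knob n 0.586 t 0.1165 z 0.1522 yaw -19.44
```

Call:
send_rows([
  [[0.006, 0, -0.001], 0],
  [[0.012, 0, -0.001], 0],
  [[0.018, 0, -0.001], 0],
  [[0.024, 0, -0.001], 0],
  [[0.03, 0, -0.001], 0],
])

```text
clock: 18.85
tool_pos: [0.6137, -0.0924, 0.2077]
orientation: [-180.0, -0.0, -19.4]
force: [-1.0, 1.0, -2.6]
opening: 0.0284
gripper_force: 30.0
```

Call:
send_rows([
  [[0.005, 0, 0], 0],
  [[0.01, 0, 0], 0],
  [[0.015, 0, 0], 0],
  [[0.02, 0, 0.001], 0],
  [[0.02, 0, 0.001], 0],
])

```text
clock: 19.27
tool_pos: [0.629, -0.0978, 0.2065]
orientation: [180.0, -0.0, -19.4]
force: [-1.4, -0.3, -1.7]
opening: 0.0282
gripper_force: 30.0
```

```bash
python3 st.py -19.4 90 95 100
```

```text
19.2667 [ 0.629  -0.0978  0.2065] [-1.4 -0.3 -1.7] [0.17 0.35 0.02] 0.028245811662563715 29.99943494796753
side [(np.float64(0.78), np.float64(122.5)), (np.float64(0.78), np.float64(120.0)), (np.float64(0.78), np.float64(117.5)), (np.float64(0.67), np.float64(115.0)), (np.float64(0.33), np.float64(72.5)), (np.float64(0.22), np.float64(70.0))]
wrist [(np.float64(1.0), np.float64(95.0)), (np.float64(0.44), np.float64(97.5)), (np.float64(0.0), np.float64(122.5)), (np.float64(0.0), np.float64(120.0)), (np.float64(0.0), np.float64(117.5)), (np.float64(0.0), np.float64(115.0))]
90.0 front edge z [ 6.148e-01 -9.280e-02  5.000e-04] heel [ 6.28e-01 -9.75e-02  5.00e-04] foot [ 0.6923 -0.1201  0.0336]
95.0 front edge z [ 0.6024 -0.0885  0.0024] heel [ 0.6155 -0.0931  0.0012] foot [ 0.6823 -0.1166  0.0282]
100.0 front edge z [ 0.5901 -0.0842  0.0054] heel [ 0.6031 -0.0887  0.003 ] foot [ 0.6718 -0.1129  0.0237]
knob n 0.6257 t 0.1167 z 0.1525 yaw -19.43
```

Call:
send_rows([
  [[0.005, 0, 0.001], 0],
  [[0.01, 0, 0.0015], 0],
  [[0.014, 0, 0.0025], 0],
  [[0.018, 0, 0.003], 0],
  [[0.022, 0, 0.004], 0],
])

```text
clock: 19.78
tool_pos: [0.6453, -0.1036, 0.2035]
orientation: [180.0, -0.0, -19.4]
force: [-1.4, 0.5, -1.4]
opening: 0.0283
gripper_force: 30.0
```

Call:
send_rows([
  [[0.004, 0, 0.001], 0],
  [[0.008, 0, 0.002], 0],
  [[0.012, 0, 0.0035], 0],
  [[0.016, 0, 0.005], 0],
  [[0.016, 0, 0.005], 0],
])

```text
clock: 20.2
tool_pos: [0.6576, -0.108, 0.1993]
orientation: [180.0, -0.0, -19.4]
force: [-0.9, 0.5, -1.4]
opening: 0.0282
gripper_force: 30.0
```

```bash
python3 st.py -19.4 105 108 110
```

```text
20.2 [ 0.6576 -0.108   0.1993] [-0.9  0.5 -1.4] [0.08 0.4  0.03] 0.02816949481355098 29.999772906303406
side [(np.float64(0.56), np.float64(82.5)), (np.float64(0.44), np.float64(122.5)), (np.float64(0.44), np.float64(80.0)), (np.float64(0.11), np.float64(110.0)), (np.float64(0.0), np.float64(120.0)), (np.float64(0.0), np.float64(117.5))]
wrist [(np.float64(1.0), np.float64(107.5)), (np.float64(0.44), np.float64(110.0)), (np.float64(0.0), np.float64(122.5)), (np.float64(0.0), np.float64(120.0)), (np.float64(0.0), np.float64(117.5)), (np.float64(0.0), np.float64(115.0))]
105.0 front edge z [ 0.6068 -0.0901  0.0024] heel [ 0.6196 -0.0946 -0.0012] foot [ 0.6897 -0.1193  0.0131]
108.0 front edge z [ 0.5999 -0.0876  0.0054] heel [ 0.6124 -0.0921  0.0011] foot [ 0.6832 -0.117   0.0115]
110.0 front edge z [ 0.5953 -0.086   0.0076] heel [ 0.6077 -0.0904  0.0028] foot [ 0.6787 -0.1154  0.0106]
knob n 0.6561 t 0.1166 z 0.1453 yaw -19.43
```

Call:
send_rows([
  [[0.003, 0, 0.001], 0],
  [[0.006, 0, 0.002], 0],
  [[0.009, 0, 0.0035], 0],
  [[0.012, 0, 0.005], 0],
  [[0.012, 0, 0.005], 0],
])

```text
clock: 20.72
tool_pos: [0.6668, -0.1111, 0.1957]
orientation: [180.0, -0.1, -19.4]
force: [-0.6, -0.5, 0.8]
opening: 0.0285
gripper_force: 30.0
```

Call:
send_rows([
  [[0, 0, 0], 0],
  [[0, 0, 0], 0],
  [[0, 0, 0], 0],
  [[0, 0, 0], 0],
  [[0, 0, 0], 0],
])

```text
clock: 21.13
tool_pos: [0.6662, -0.1109, 0.1959]
orientation: [-180.0, -0.0, -19.4]
force: [0.5, -1.1, 1.0]
opening: 0.0286
gripper_force: 30.0
```

```bash
python3 st.py -19.4 110 112
```

```text
21.1333 [ 0.6662 -0.1109  0.1959] [ 0.5 -1.1  1. ] [-0.21  0.15 -0.03] 0.028556193083297755 30.00016450881958
side [(np.float64(0.56), np.float64(85.0)), (np.float64(0.22), np.float64(82.5)), (np.float64(0.0), np.float64(122.5)), (np.float64(0.0), np.float64(120.0)), (np.float64(0.0), np.float64(117.5)), (np.float64(0.0), np.float64(115.0))]
wrist [(np.float64(0.44), np.float64(112.5)), (np.float64(0.0), np.float64(122.5)), (np.float64(0.0), np.float64(120.0)), (np.float64(0.0), np.float64(117.5)), (np.float64(0.0), np.float64(115.0)), (np.float64(0.0), np.float64(110.0))]
110.0 front edge z [ 0.6039 -0.089   0.0042] heel [ 6.163e-01 -9.340e-02 -6.000e-04] foot [ 0.6873 -0.1184  0.0071]
112.0 front edge z [ 0.5994 -0.0874  0.0066] heel [ 0.6116 -0.0917  0.0013] foot [ 0.6829 -0.1168  0.0064]
knob n 0.6652 t 0.1167 z 0.1419 yaw -19.42
```

Call:
send_rows([
  [[0.001, 0, 0.0005], 0],
  [[0.002, 0, 0.0005], 0],
  [[0.003, 0, 0.0005], 0],
  [[0.003, 0, 0.0005], 0],
  [[0.003, 0, 0.0005], 0],
])

```text
clock: 21.65
tool_pos: [0.6683, -0.1117, 0.195]
orientation: [180.0, 0.0, -19.4]
force: [-0.6, 0.2, 1.0]
opening: 0.0284
gripper_force: 30.0
```

Call:
send_rows([
  [[0.001, 0, 0], 0],
  [[0.002, 0, 0], 0],
  [[0.002, 0, 0], 0],
  [[0.002, 0, 0], 0],
  [[0.002, 0, 0], 0],
])

```text
clock: 22.07
tool_pos: [0.6694, -0.1121, 0.1947]
orientation: [180.0, 0.1, -19.4]
force: [-2.2, 0.8, -2.1]
opening: 0.0282
gripper_force: 30.0
```

```bash
python3 st.py -19.4 112
```

```text
22.0667 [ 0.6694 -0.1121  0.1947] [-2.2  0.8 -2.1] [ 0.34  0.83 -0.  ] 0.028206124766890734 29.999724626541138
side [(np.float64(0.67), np.float64(85.0)), (np.float64(0.0), np.float64(122.5)), (np.float64(0.0), np.float64(120.0)), (np.float64(0.0), np.float64(117.5)), (np.float64(0.0), np.float64(115.0)), (np.float64(0.0), np.float64(112.5))]
wrist [(np.float64(0.44), np.float64(115.0)), (np.float64(0.0), np.float64(122.5)), (np.float64(0.0), np.float64(120.0)), (np.float64(0.0), np.float64(117.5)), (np.float64(0.0), np.float64(112.5)), (np.float64(0.0), np.float64(110.0))]
112.0 front edge z [ 0.6026 -0.0886  0.0054] heel [ 6.148e-01 -9.290e-02  2.000e-04] foot [ 0.6861 -0.118   0.0053]
knob n 0.6686 t 0.1166 z 0.1407 yaw -19.43
```

Call:
send_rows([
  [[-0.001, 0, 0], 0],
  [[-0.002, 0, 0], 0],
  [[-0.002, 0, 0], 0],
  [[-0.002, 0, 0], 0],
  [[-0.002, 0, 0], 0],
])

```text
clock: 22.58
tool_pos: [0.6683, -0.1117, 0.1951]
orientation: [-180.0, 0.0, -19.4]
force: [-1.8, 0.7, -2.7]
opening: 0.0284
gripper_force: 30.0
```

```bash
cat > fine.py <<'E'
import sys;sys.argv=['st.py','-19.4']
from st import *
d=(w['color'].max(2)<55).astype(np.uint8)
s,c=blob(w,foot(112),40,55);print('rod blob',s,c.round(1))
for phi in np.arange(107,118,1.):
    P=proj(w,[foot(phi)+.022*Y,foot(phi),foot(phi)-.022*Y]);print(phi,P.round(1).tolist())
a,r=ray(w,[c]);print('foot at z=.005:',onz(w,c,.005)[0].round(4),'n',(onz(w,c,.005)[0]@n).round(4),onz(w,c,.007)[0]@n)
E
python3 fine.py
```

```text
22.5833 [ 0.6683 -0.1117  0.1951] [-1.8  0.7 -2.7] [ 0.2   0.56 -0.03] 0.028388350141461863 29.999410808086395
side [(np.float64(0.67), np.float64(85.0)), (np.float64(0.11), np.float64(82.5)), (np.float64(0.0), np.float64(122.5)), (np.float64(0.0), np.float64(120.0)), (np.float64(0.0), np.float64(117.5)), (np.float64(0.0), np.float64(115.0))]
wrist [(np.float64(1.0), np.float64(112.5)), (np.float64(0.44), np.float64(115.0)), (np.float64(0.11), np.float64(80.0)), (np.float64(0.0), np.float64(122.5)), (np.float64(0.0), np.float64(120.0)), (np.float64(0.0), np.float64(117.5))]
knob n 0.6674 t 0.1167 z 0.1411 yaw -19.42
rod blob [293 205  53  12 320] [318.2 209.9]
107.0 [[291.3, 191.7], [318.5, 191.7], [345.7, 191.7]]
108.0 [[291.4, 194.4], [318.5, 194.4], [345.6, 194.4]]
109.0 [[291.5, 197.1], [318.5, 197.1], [345.5, 197.2]]
110.0 [[291.6, 199.8], [318.5, 199.9], [345.4, 199.9]]
111.0 [[291.7, 202.6], [318.5, 202.6], [345.3, 202.6]]
112.0 [[291.8, 205.3], [318.5, 205.3], [345.2, 205.3]]
113.0 [[291.9, 208.0], [318.5, 208.0], [345.1, 208.0]]
114.0 [[292.0, 210.7], [318.5, 210.7], [345.0, 210.7]]
115.0 [[292.1, 213.4], [318.5, 213.4], [344.9, 213.4]]
116.0 [[292.2, 216.1], [318.5, 216.1], [344.8, 216.1]]
117.0 [[292.2, 218.8], [318.5, 218.8], [344.8, 218.8]]
foot at z=.005: [ 0.6812 -0.116   0.005 ] n 0.681 0.6815198608290526
```

Call:
send_rows([
  [[-0.001, 0, 0], 0],
  [[-0.002, 0, 0], 0],
  [[-0.003, 0, 0], 0],
  [[-0.004, 0, 0], 0],
  [[-0.004, 0, 0], 0],
])

```text
clock: 23.1
tool_pos: [0.6658, -0.1108, 0.196]
orientation: [-180.0, -0.1, -19.4]
force: [0.6, -1.6, 2.5]
opening: 0.0283
gripper_force: 30.0
```

```bash
python3 fine.py | grep -v '^1[01]'
```

```text
23.1 [ 0.6658 -0.1108  0.196 ] [ 0.6 -1.6  2.5] [-0.34  0.01 -0.03] 0.028269982270962734 30.000332593917847
side [(np.float64(0.56), np.float64(85.0)), (np.float64(0.22), np.float64(82.5)), (np.float64(0.0), np.float64(122.5)), (np.float64(0.0), np.float64(120.0)), (np.float64(0.0), np.float64(117.5)), (np.float64(0.0), np.float64(115.0))]
wrist [(np.float64(0.44), np.float64(112.5)), (np.float64(0.0), np.float64(122.5)), (np.float64(0.0), np.float64(120.0)), (np.float64(0.0), np.float64(117.5)), (np.float64(0.0), np.float64(115.0)), (np.float64(0.0), np.float64(110.0))]
knob n 0.6648 t 0.1167 z 0.142 yaw -19.41
rod blob [293 203  53  11 322] [318.5 207. ]
foot at z=.005: [ 0.6811 -0.1161  0.005 ] n 0.681 0.6814418186280145
```

Call:
send_rows([
  [[0, 0, 0], 0],
  [[0, 0, 0], 0],
  [[0, 0, 0], 0],
  [[0, 0, 0], 0],
  [[0, 0, 0], 0],
], gripper=0.6)

```text
clock: 23.62
tool_pos: [0.6652, -0.1106, 0.1949]
orientation: [180.0, 0.0, -19.4]
force: [0.0, 0.4, -0.4]
opening: 0.0511
gripper_force: 0.0
```

Call:
send_rows([
  [[0, 0, 0], 0],
  [[0, 0, -0.02], 0],
  [[0, 0, -0.05], 0],
  [[0, 0, -0.08], 0],
  [[-0.05, 0, -0.1], 0],
], gripper=0.8)

```text
clock: 24.03
tool_pos: [0.6331, -0.0988, 0.2754]
orientation: [179.9, -0.1, -19.4]
force: [2.3, 0.9, 0.6]
opening: 0.0697
gripper_force: 0.0
```

Call:
send_rows([
  [[-0.05, 0, 0], 0],
  [[-0.1, 0, 0], 0],
  [[-0.15, 0, 0], 0],
  [[-0.18, 0, 0], 0],
  [[-0.18, 0, 0], 0],
])

```text
clock: 24.45
tool_pos: [0.4889, -0.0492, 0.2754]
orientation: [-179.9, -0.0, -19.4]
force: [-0.3, -0.0, -0.4]
opening: 0.0704
gripper_force: 0.0
```

```bash
cat > check.py <<'E'
from foot import *
n=np.array([.9432,-.3322,0]);t=np.array([.3322,.9432,0]);Z=np.array([0,0,1.])
print(ctrl.get_obs()['tool_pos'])
N,T=.6095,.1167
def board(N,T,dy=0,lean=22):
    a=np.radians(90+lean);c,s=np.cos(np.radians(dy)),np.sin(np.radians(dy))
    X=c*n+s*t;Y=-s*n+c*t;bx=np.cos(a)*X-np.sin(a)*Z;bz=np.sin(a)*X+np.cos(a)*Z
    h=(N-.004)*n+T*t
    f=lambda x,y,z:h+bx*(x-65)/1e3+Y*y/1e3+bz*(z-14)/1e3
    return {'knob':f(-87,0,15),'lowL':f(65,90,0),'lowR':f(65,-90,0),'topL':f(-65,90,0),'topR':f(-65,-90,0),'foot':f(-43+75,0,19+63.1)}
B=board(N,T)
for v in('top','side','wrist'):
    p=shot(v,'c_'+v)
    print(v,{k:proj(p,[q])[0].round(1).tolist() for k,q in B.items()})
    print('  batten',proj(p,[N*n+s*t+.01*Z for s in(.2664,-.0134)]).round(1).tolist())
    for b in ctrl.cut_out(p,'board')[:2]:
        m=b['pixels'];u=np.argwhere(m)[:,::-1];cnt=max(cv2.findContours(m.astype(np.uint8),0,2)[0],key=cv2.contourArea)
        print('  mask',round(b['conf'],2),len(u),cv2.approxPolyDP(cnt,3,True).reshape(-1,2).tolist())
    c=p['color'].astype(int);d=(c[...,0]-c[...,2]>15)&(c.max(2)<130)&(c[...,1]<.65*c[...,0])
    k,l,s,ce=cv2.connectedComponentsWithStats(d.astype(np.uint8));kp=proj(p,[B['knob']])[0]
    for i in range(1,k):
        if s[i,4]>20 and np.hypot(*(ce[i]-kp))<40:print('  knobblob',s[i],ce[i].round(1))
E
python3 check.py
```

```text
[ 0.4888956  -0.04923977  0.27539372]
top {'knob': [355.1, 201.9], 'lowL': [312.5, 222.2], 'lowR': [371.6, 244.4], 'topL': [319.5, 198.7], 'topR': [383.8, 222.8], 'foot': [352.7, 204.7]}
  batten [[295.1, 209.1], [387.1, 243.7]]
  mask 0.93 1409 [[347, 315], [347, 345], [363, 345], [366, 354], [371, 346], [388, 345], [388, 317]]
  mask 0.78 1650 [[321, 197], [316, 223], [329, 228], [350, 223], [374, 239], [384, 220], [364, 210], [359, 198], [341, 203]]
side {'knob': [377.6, 231.6], 'lowL': [337.5, 245.8], 'lowR': [357.0, 298.1], 'topL': [357.4, 212.2], 'topR': [380.7, 264.9], 'foot': [378.2, 264.5]}
  batten [[337.5, 228.3], [368.6, 308.7]]
  mask 0.92 1782 [[276, 315], [246, 331], [254, 346], [247, 353], [258, 353], [268, 369], [300, 353]]
  mask 0.81 2328 [[358, 213], [339, 248], [357, 296], [362, 297], [385, 264], [374, 241], [382, 234], [382, 228], [377, 226], [371, 232], [362, 213]]
  knobblob [372 227  11  11  85] [377.6 231.6]
  knobblob [338 230   8   9  22] [341.  234.1]
wrist {'knob': [319.0, -75.7], 'lowL': [224.9, 91.1], 'lowR': [413.4, 91.2], 'topL': [164.2, -15.8], 'topR': [473.9, -15.5], 'foot': [319.2, -18.9]}
  batten [[157.0, 70.2], [459.9, 70.7]]
  mask 0.98 2762 [[511, 293], [507, 261], [502, 255], [421, 278], [453, 314], [461, 294]]
  mask 0.6 21598 [[177, 0], [225, 88], [411, 90], [464, 2]]
```

Run:
```python
from check import *
c=p['color'].astype(int)
for col in (170,190,210,235,260,290,350,380,405,425,440,450):
    print(col,' '.join(f"{r}:{c[r,col,0]},{c[r,col,2]}" for r in range(56,100,2)))
```

```text
[ 0.49382799 -0.05003912  0.2743456 ]
top {'knob': [355.1, 201.9], 'lowL': [312.5, 222.2], 'lowR': [371.6, 244.4], 'topL': [319.5, 198.7], 'topR': [383.8, 222.8], 'foot': [352.7, 204.7]}
  batten [[295.1, 209.1], [387.1, 243.7]]
  mask 0.9 1442 [[347, 316], [347, 345], [363, 346], [365, 354], [373, 346], [388, 346], [388, 316]]
  mask 0.73 1449 [[322, 196], [316, 223], [328, 226], [351, 220], [364, 225], [376, 238], [385, 220], [363, 211], [359, 198], [344, 204]]
side {'knob': [377.6, 231.6], 'lowL': [337.5, 245.8], 'lowR': [357.0, 298.1], 'topL': [357.4, 212.2], 'topR': [380.7, 264.9], 'foot': [378.2, 264.5]}
  batten [[337.5, 228.3], [368.6, 308.7]]
  mask 0.84 2308 [[359, 213], [339, 249], [357, 296], [362, 297], [384, 266], [374, 241], [383, 230], [378, 226], [371, 232]]
  mask 0.65 1916 [[276, 315], [245, 331], [253, 345], [246, 354], [256, 353], [268, 371], [300, 354]]
  knobblob [372 227  11  10  86] [377.6 231.6]
wrist {'knob': [317.8, -78.1], 'lowL': [223.8, 90.2], 'lowR': [412.9, 90.2], 'topL': [162.1, -17.6], 'topR': [473.6, -17.4], 'foot': [318.3, -20.4]}
  batten [[155.6
[... 2035 characters left out ...]
 56:84,76 58:80,72 60:79,70 62:71,43 64:64,33 66:68,35 68:116,45 70:54,22 72:62,36 74:180,109 76:173,106 78:172,104 80:171,104 82:172,105 84:175,107 86:178,110 88:182,113 90:187,116 92:188,117 94:189,118 96:190,120 98:189,117
440 56:170,164 58:169,164 60:170,167 62:165,115 64:162,54 66:161,60 68:166,60 70:47,17 72:93,53 74:176,107 76:172,105 78:173,105 80:176,108 82:180,111 84:184,113 86:187,115 88:189,117 90:189,117 92:188,117 94:187,115 96:185,115 98:181,112
450 56:162,57 58:163,59 60:163,58 62:162,57 64:163,60 66:162,60 68:165,62 70:47,20 72:104,57 74:179,111 76:176,109 78:181,112 80:184,115 82:187,116 84:189,117 86:188,117 88:187,117 90:187,115 92:186,115 94:182,112 96:179,111 98:180,109
```

```bash
python3 -c "
from plant import ctrl
print(ctrl.get_obs()['clock'],ctrl.close_job())"
```

```text
the job is handed in; nothing more can be done
25.05 None
```

The job is handed in at 25 s: the board stands on its lower edge and the opened leg, square to the batten and snug within about 1 mm by the last camera check. During the knob approach the fingertips hit the bench, with a peak reading of about 72 N (wrist limit 120 N).

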